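# Seat a router sub-base over its locating dowel

### The job

The router's black sub-base has been dropped on the spigot of the upturned router base, but it is not seated. It is too wide to grip, so push it round by its edge until its slot faces the clamp lug, feel for the locating dowel hidden beneath, and press the plate fully home, flat on the sole, ready for its screws. Use fingertip force only, never force it down while it sits on the dowel, and leave the other things on the bench where they are.

Things in the scene. Friction and masses are not known exactly. Their poses are not given: they have to be found in the camera images.
- router_base: Upturned aluminium router base, no motor in it, held fast sole-up in a plywood board 260 mm (x) by 200 mm (y). Origin on the bench top, on the base's vertical axis; z up; x points to the clamp lug. The sole is a flat round face of radius 88 mm, 84 mm above the bench. Black ball knobs stick out at +y and -y to 131 mm from the axis, all lower than 76 mm.
- sole_centre (a point): Centre of the sole, on the axis, 84 mm above the bench. A spigot of radius 30 mm stands 8 mm up here; the sub-base turns on it. A steel dowel, 8 mm thick, top chamfered, stands 6.2 mm above the sole, 63 mm from the axis, hidden under the sub-base. It was drilled by hand: it lies up to 7 degrees to either side of the lug's centre line, so its place must be found by feel.
- lug_mark (a point): Point on the centre line of the clamp lug, 92 mm from the axis of the base, at the height of the sole. The lug is an aluminium block 24 mm wide that stands out 24 mm past the round rim, its top 2 mm below the sole, with a brass thumbscrew on one side and a scribed line along its top.
- sub_base: Black D-shaped plate, 8 mm thick, radius 80 mm, about 0.25 kg, its 61 mm bore snug on the spigot. Origin on its axis at its underside; z up; x points through the slot. It can only turn about the axis and slide down it. At the start its underside is 6.5 mm above the sole, just clear of the dowel; home, it lies on the sole. It turns either way (0.07 N m) and stays where left.
- flat_mid (a point): Middle of the straight flat of the sub-base, opposite its slot, 70 mm from the axis, half way up the plate's thickness. The flat is 77 mm long: 38 mm to either side of this point. Pushed square near one end, it turns the plate. Where the flat cuts the rim away the sole lies bare in front of it.
- slot_mouth (a point): Middle of the slot's mouth on the rim of the sub-base, 80 mm from the axis, half way up the plate. The slot is 10 mm wide and runs in to 57 mm from the axis.
- plate_top (a point): Point on the axis of the sub-base at the height of its upper face: 14.5 mm above the sole at the start, 8 mm when home. The plate needs 10 to 11 N of push to slide down and slides only with the slot over the dowel to within about 1.5 to 2 mm; elsewhere the dowel stops it dead after 0.3 mm. More than 35 N would bend the dowel or crack the plate.
- motor: Bystander: the router's motor unit, an upright aluminium cylinder 88 mm in diameter and 170 mm tall. Origin at the centre of its foot.
- chisel: Bystander: bench chisel lying flat, 270 mm long, 24 mm high. Origin under it, 77 mm from the end of the handle; x towards the blade.
- screw_tin: Bystander: open tin of screws, 72 mm across, 26 mm high. Origin at the centre of its underside.
- sanding_block: Bystander: cork sanding block 115 x 65 x 32 mm. Origin at the centre of its underside.

How it is judged:
At the end, for the whole second after the job is handed in: The sub-base lies home: its underside within 1.2 mm of the sole, its slot over the dowel and facing the lug (slot mouth within 22 mm of the lug mark, which is 12 mm when dead in line), and it is at rest (z of sub_base in the frame of router_base below 0.0852 m and horizontal distance between slot_mouth and lug_mark below 0.022 m and angular speed of sub_base below 0.05 rad/s); the robot touches nothing.
It fails at once if the sub-base or the router base is pushed with more than 35 N (contact force between any of the fingers, the arm and router_base above 35 N).
It fails at once if a bystander is moved by more than 20 mm (distance of any of motor, chisel, screw_tin, sanding_block from where it was at the start of the episode above 0.02 m).
It also fails if it takes over 72 s, if anything falls off the work surface, if the arm or the gripper's body presses on something with over 40 N, if the wrist force passes 120 N, or if a joint passes its speed limit or range.

### The arm

A 6-joint arm with a two-finger parallel gripper is mounted at the origin on the work surface. World frame = base frame: x ahead of the robot, y to its left, z up, the work surface at z = 0. Lengths are in m, angles in rad, forces in N, time in s.
With the tool pointing down it reaches from about 0.35 to 0.775 m from the base axis. Payload 7.3 kg.
Tool frame: the origin (TCP) lies midway between the tips of the shut fingers; the grasp point (between the pads) lies 19 mm behind it (robot.grip_depth is the z of the grasp point in the tool frame, in m); z points along the fingers, y is the line along which they close (so a half turn about z gives the same grasp; the last joint's range is limited). The gripper opens to 92 mm and grips with 3 to 60 N. Pads are 19 mm wide; open, the fingers measure 130 mm over their backs; the gripper's body (75 mm by 190 mm) begins 47 mm behind the grasp point.
Start: joints at [1.144, 0.342, 1.524, -0, 1.275, -0.146], TCP at [0.145, 0.504, 0.227] pointing down, gripper open.
Joint ranges: [-2.53, 2.53], [-0.77, 2.02], [0.04, 2.7], [-1, 4.14], [0.28, 2.66], [-3.11, 3.11]. Speed limits (rad/s): [2.57, 2.57, 3.14, 3.14, 3.14, 3.14].

### API

Orientations are given as [roll, pitch, yaw] about the fixed x, y, z axes, in that order (R = Rz(yaw) Ry(pitch) Rx(roll)).
In Python, from cell import robot, viewer gives the robot as it stands.
- The arm moves only by the tool step_arm, never from a script. Its argument "increments" is a list of rows, each an object with "delta_pos": the shift along the tool's x, y, z in cm, a list of three; "dr": the turn, a rotation vector about the tool's x, y, z in degrees, a list of three; "fingers": the closure, from -1 (fully open) to 1 (shut), so that 0 is half open. In form: [{"delta_pos": [tx, ty, tz], "dr": [wx, wy, wz], "fingers": fingers}, ...]. A call has exactly 5 rows; each row is the pose to reach, as a shift and turn from the pose commanded when the call began, along the tool's axes at that moment; what a row does not reach only later rows make up. A row lasts 1/8 s, in which the tool goes at most 62.5 mm and 10.7 degrees, less where a joint would pass 70% of its speed; a pose out of reach is approached as far as the arm can. A call with a gripper value outside its range is refused whole. The fingers move at their own pace and stop on an object; "newtons" is the grip in N (left out, the last holds). Time passes only in rows, so rows that repeat a pose let the fingers close, or fill a call up. It gives the time, the measured TCP pose, the force, the opening and the grip force at its end, in the units of the state.
- robot.observe(): the state, without advancing time (a new reading comes with each control period).
- viewer.read_camera(name): name is "scene" or "top"; returns the picture (400x640x3 uint8, red, green, blue); there is no depth.
- viewer.camera_params(name): a dict with "K" (3x3 intrinsics, pixels), "k1" (the pictures are not rectified: a ray, as slopes to the right and down, at radius r is drawn at 1 + k1 r^2 times it, then the intrinsics apply), "T" (4x4, takes a point from camera to world coordinates). Camera axes: x right, y down, z forward; pixel columns grow to the right and rows downward; lengths in m; the calibration is good to about 2 mm. A picture is of the moment at which its call begins. camera_params takes no time and is no camera call.
- robot.hand_in(): hands the job in; it is judged then, once.
The state is a dict: "time": time; "qpos": joint angles; "qvel": joint speeds; "joint_efforts": joint torques, N m; "tool_pos": TCP position; "tool_rot": TCP orientation; "contact_force": force on the tool from outside, world axes, zero at the start; "torque": the same for the moment, N m; "opening": finger opening in m; "grip_force": force on a finger pad.
Only numpy, scipy, OpenCV 4.12 (cv2) and the standard library are available. Lean on these libraries where they do the work, as an engineer would, in place of code of your own. Each camera call takes 0.05 s, during which the arm holds its last target. There are 200 camera calls.

## Working session

There is one attempt and no reset: what is moved stays moved. The work goes in short steps, Python scripts to look and compute and a tool call to move; the robot and the scene stay as the last step left them, time stands still between calls to the robot, and variables do not carry over. Pictures are saved under pics/ and viewed, at most 10 in all, crops included, and the job is handed in when it is done.

Besides the shell and the picture viewer there is one more tool, called after "Call:" in YAML: its name, and indented under it one key for each argument. step_arm: Moves the arm, as the interface text tells. Its arguments: {"type":"object","properties":{"increments":{"type":"array"},"newtons":{"type":"number"}},"required":["increments"]}

```bash
mkdir -p pics; cat > h.py <<'E'
import numpy as np, cv2
from cell import robot, viewer
from scipy.spatial.transform import Rotation as R
def shot(n,f):
    im=viewer.read_camera(n); cv2.imwrite('pics/'+f,im[:,:,::-1]); return im
def proj(n,P):
    c=viewer.camera_params(n);T=np.array(c['T']);K=np.array(c['K'])
    p=(np.atleast_2d(P)-T[:3,3])@T[:3,:3]; s=p[:,:2]/p[:,2:]; s=s*(1+c['k1']*(s**2).sum(1,keepdims=True))
    return s*[K[0,0],K[1,1]]+K[:2,2]
def ray(n,uv,z):
    c=viewer.camera_params(n);T=np.array(c['T']);K=np.array(c['K'])
    d=(np.atleast_2d(uv)-K[:2,2])/[K[0,0],K[1,1]]; s=d.copy()
    for _ in range(20): s=d/(1+c['k1']*(s**2).sum(1,keepdims=True))
    v=np.c_[s,np.ones(len(s))]@T[:3,:3].T
    return T[:3,3]+v*((z-T[2,3])/v[:,2:])
E
python3 - <<'E'
from h import *
shot('top','t1.png');shot('scene','s1.png')
s=robot.observe();print(s)
for n in('top','scene'):print(viewer.camera_params(n))
E
```

```text
{'time': 0.1, 'qpos': array([ 1.14399879e+00,  3.42651874e-01,  1.52492365e+00,  2.04573573e-05,
        1.27539496e+00, -1.46016818e-01]), 'qvel': array([ 0.00039446, -0.0012254 , -0.00194217,  0.00061962,  0.00068755,
        0.00032725]), 'joint_efforts': array([ 2.67158015e-03, -4.32004559e+01, -2.44698018e+01,  7.21678580e-02,
        5.25774469e-02, -4.69164002e-05]), 'tool_pos': array([0.14531018, 0.50411309, 0.22611431]), 'tool_rot': array([-3.14023232e+00, -2.19828332e-04,  2.86080582e+00]), 'contact_force': array([-1.24477614,  0.55060031,  0.05937912]), 'torque': array([0.02087305, 0.02389604, 0.03290091]), 'grip_force': 0.0, 'opening': 0.09170774319599627}
{'K': array([[454.4276296 ,   0.        , 323.03772736],
       [  0.        , 454.4276296 , 205.33958978],
       [  0.        ,   0.        ,   1.        ]]), 'k1': -0.02922233189430422, 'T': array([[ 3.59502257e-03, -9.89742953e-01,  1.42814432e-01,
         3.98800169e-01],
       [-9.99748476e-01, -3.95729554e-04,  2.24238388e-02,
         8.69221770e-02],
       [-2.21373206e-02, -1.42859124e-01, -9.89495432e-01,
         1.23606000e+00],
       [ 0.00000000e+00,  0.00000000e+00,  0.00000000e+00,
         1.00000000e+00]])}
{'K': array([[508.94636001,   0.        , 324.2012618 ],
       [  0.        , 508.94636001, 203.82468544],
       [  0.        ,   0.        ,   1.        ]]), 'k1': -0.11693687162051752, 'T': array([[ 0.59502592,  0.61376672, -0.51887818,  1.28021896],
       [ 0.80368651, -0.44983714,  0.38953119, -0.43381133],
       [ 0.0056706 , -0.64879655, -0.76094079,  1.12837614],
       [ 0.        ,  0.        ,  0.        ,  1.        ]])}
```

View pics/t1.png

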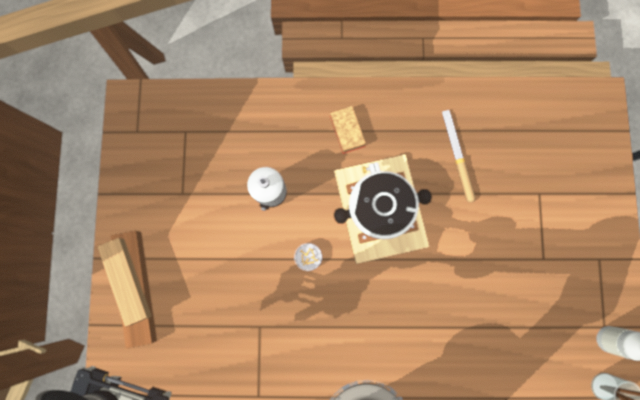

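View pics/s1.png

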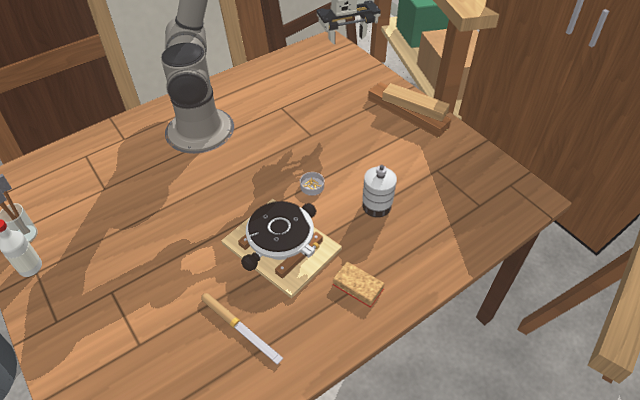

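The top view shows the plate at about (384,204), its slot at right near (412,209), and the lug at the top near (376,167). I'll zoom in on both views.

```bash
python3 - <<'E'
from h import *
t=cv2.imread('pics/t1.png')[145:270,325:440];s=cv2.imread('pics/s1.png')[185:300,215:350]
a=cv2.resize(t,None,fx=4.6,fy=4.6,interpolation=cv2.INTER_CUBIC)
cv2.imwrite('pics/c1.png',a); cv2.imwrite('pics/c2.png',cv2.resize(s,None,fx=5,fy=5,interpolation=cv2.INTER_CUBIC))
E
```

```text
(no output)
```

View pics/c1.png

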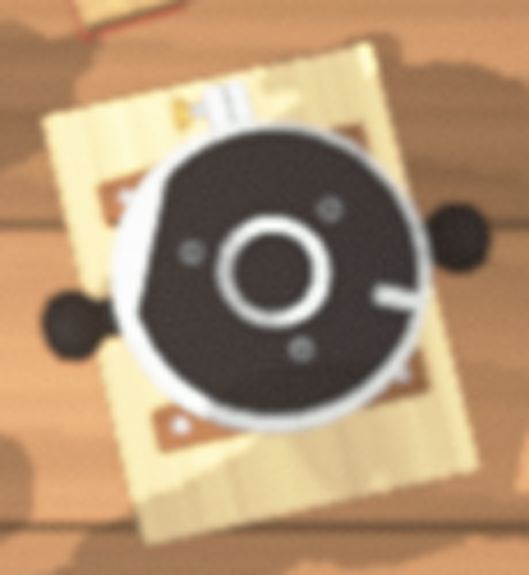

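View pics/c2.png

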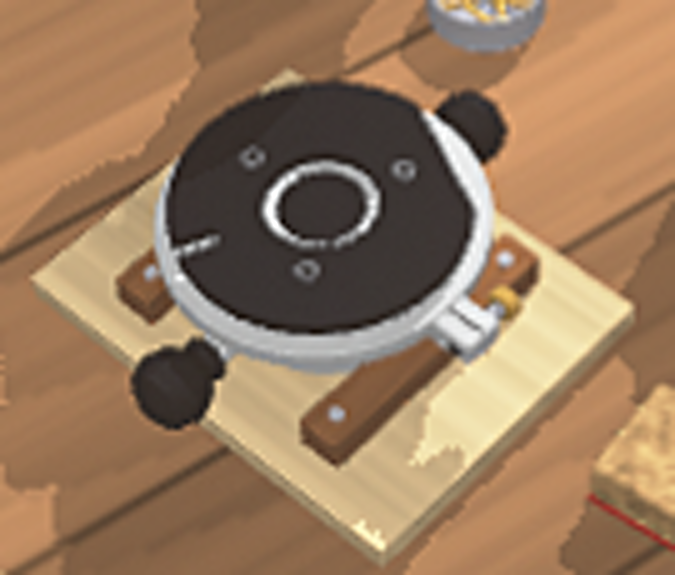

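The crops give these pixels in the original images. Ring centre ≈(384.2,203.6) top and (279.2,225.9) scene, slot mouth ≈(415.5,210), lug line ≈(375,167). The flat faces image left, so the plate needs about +110° CCW. I'll work out the poses now.

```bash
python3 - <<'E'
from h import *
o=lambda p:np.array(p)/4.6+[325-.4,145-.4]
o2=lambda p:np.array(p)/5+[215-.4,185-.4]
c=ray('top',o([[273,270]]),.092)[0];c2=ray('scene',o2([[321,205]]),.092)[0];print(c,c2)
sl=ray('top',o([[418,300]]),.0985)[0];f=ray('top',o([[165,180],[140,312]]),.0985)
sl2=ray('scene',o2([[172,252]]),.0985)[0]; f2=ray('scene',o2([[425,110],[475,210]]),.0985)
lg=ray('top',o([[232,105]]),.082)[0];lg2=ray('scene',o2([[467,325]]),.082)[0]
bc=ray('top',o([[42,120],[368,42],[478,468],[147,545]]),.018)
ang=lambda v:np.degrees(np.arctan2(v[1],v[0]))
for C,S,F,L in((c,sl,f,lg),(c2,sl2,f2,lg2)):
  print('slot',ang(S-C),np.linalg.norm((S-C)[:2]),'flat',ang(F.mean(0)-C),np.linalg.norm((F-C)[:,:2],axis=1),np.linalg.norm(F[0]-F[1]),'lug',ang(L-C),np.linalg.norm((L-C)[:2]))
print('board',bc,bc.mean(0),ang(bc[0]-bc[3]),ang(bc[1]-bc[2]),ang(bc[0]-bc[1])-90,ang(bc[3]-bc[2])-90)
E
```

```text
[ 0.5692296  -0.04186333  0.092     ] [ 0.56360294 -0.04185825  0.092     ]
slot -102.63379346405355 0.08020821623312092 flat 79.35747726451588 [0.07731513 0.07771183] 0.0749555624889824 lug 12.086471822963698 0.09767127035655343
slot -100.50092684303107 0.08141134054836524 flat 74.6379299953811 [0.078708   0.08022454] 0.07239999222239266 lug 11.797224954929895 0.10263393605674437
board [[ 0.67048055  0.08558547  0.018     ]
 [ 0.71790727 -0.10902758  0.018     ]
 [ 0.46431272 -0.16705166  0.018     ]
 [ 0.41961286  0.02487222  0.018     ]] [ 0.56807835 -0.04140539  0.018     ] 13.604740077529403 12.887800759648949 13.695879191394951 13.110696828570227
```

```bash
cat >> h.py <<'E'
import json,os
C=np.array([.567,-.042]); 
def rot(a): a=np.radians(a); return np.array([[np.cos(a),-np.sin(a)],[np.sin(a),np.cos(a)]])
def load(): return json.load(open('cmd.json')) if os.path.exists('cmd.json') else [.145,.504,.227,163.92]
def plan(tg,n=5,fingers=1):
    """tg: list of (x,y,z,yaw deg), tool straight down; prints the rows, stores the commanded pose"""
    p=load()
    for i in range(0,len(tg),5):
        p0=np.array(p); rows=[]
        R0=R.from_euler('xyz',[np.pi,0,np.radians(p0[3])])
        for t in tg[i:i+5]:
            t=np.array(t,float); d=np.round(R0.inv().apply(t[:3]-p0[:3])*100,2); w=np.round(-((t[3]-p0[3]+180)%360-180),1)
            rows.append({"delta_pos":d.tolist(),"dr":[0,0,float(w)],"fingers":fingers})
            p=[*(p0[:3]+R0.apply(d/100)),p0[3]-w]
        print(json.dumps(rows))
    json.dump(list(p),open('cmd.json','w'))
def lin(a,b,n): return [np.array(a)+(np.array(b)-a)*k/n for k in range(1,n+1)]
def fin(th,x,y,z): # finger pose in the plate's frame at plate yaw th
    return [*(C+rot(th)@[x,y]),z,th+180]
def st():
    s=robot.observe();print(round(s['time'],2),np.round(s['tool_pos'],4),np.round(np.degrees(s['tool_rot']),1),'F',np.round(s['contact_force'],2),'M',np.round(s['torque'],2),'op',round(s['opening'],4),'cmd',np.round(load(),4))
E
python3 - <<'E'
from h import *
print(ray('top',[[264,186]],.17))
a=load();b=fin(-102,-86,-28,.0); b=[*(C+rot(-102)@[-.088,-.028]),.15,78]
print(b)
plan(lin(a,b,15))
e=list(b);e[2]=.094;plan(lin(b,e,3)+[e,e])
E
```

```text
[[0.59938389 0.25261035 0.17      ]]
[np.float64(0.5579080959714162), np.float64(0.04989851620747216), 0.15, 78]
[{"delta_pos": [-3.48, -2.15, 0.51], "dr": [0, 0, 5.7], "fingers": 1}, {"delta_pos": [-6.97, -4.29, 1.03], "dr": [0, 0, 11.5], "fingers": 1}, {"delta_pos": [-10.45, -6.44, 1.54], "dr": [0, 0, 17.2], "fingers": 1}, {"delta_pos": [-13.93, -8.59, 2.05], "dr": [0, 0, 22.9], "fingers": 1}, {"delta_pos": [-17.42, -10.73, 2.57], "dr": [0, 0, 28.6], "fingers": 1}]
[{"delta_pos": [-4.09, -0.22, 0.51], "dr": [0, 0, 5.8], "fingers": 1}, {"delta_pos": [-8.17, -0.44, 1.02], "dr": [0, 0, 11.5], "fingers": 1}, {"delta_pos": [-12.26, -0.65, 1.54], "dr": [0, 0, 17.2], "fingers": 1}, {"delta_pos": [-16.34, -0.87, 2.05], "dr": [0, 0, 23.0], "fingers": 1}, {"delta_pos": [-20.43, -1.09, 2.56], "dr": [0, 0, 28.7], "fingers": 1}]
[{"delta_pos": [-3.69, 1.77, 0.52], "dr": [0, 0, 5.7], "fingers": 1}, {"delta_pos": [-7.37, 3.54, 1.03], "dr": [0, 0, 11.4], "fingers": 1}, {"delta_pos": [-11.06, 5.32, 1.54], "dr": [0, 0, 17.2], "fingers": 1}, {"delta_pos": [-14.75, 7.09, 2.06], "dr": [0, 0, 22.9], "fingers": 1}, {"delta_pos": [-18.44, 8.86, 2.57], "dr": [0, 0, 28.6], "fingers": 1}]
[{"delta_pos": [0.0, -0.0, 1.87], "dr": [0, 0, 0.0], "fingers": 1}, {"delta_pos": [0.0, -0.0, 3.73], "dr": [0, 0, 0.0], "fingers": 1}, {"delta_pos": [0.0, -0.0, 5.6], "dr": [0, 0, 0.0], "fingers": 1}, {"delta_pos": [0.0, -0.0, 5.6], "dr": [0, 0, 0.0], "fingers": 1}, {"delta_pos": [0.0, -0.0, 5.6], "dr": [0, 0, 0.0], "fingers": 1}]
```

Call:
step_arm:
  increments:
    - {"delta_pos": [-3.48, -2.15, 0.51], "dr": [0, 0, 5.7], "fingers": 1}
    - {"delta_pos": [-6.97, -4.29, 1.03], "dr": [0, 0, 11.5], "fingers": 1}
    - {"delta_pos": [-10.45, -6.44, 1.54], "dr": [0, 0, 17.2], "fingers": 1}
    - {"delta_pos": [-13.93, -8.59, 2.05], "dr": [0, 0, 22.9], "fingers": 1}
    - {"delta_pos": [-17.42, -10.73, 2.57], "dr": [0, 0, 28.6], "fingers": 1}

```text
time: 0.72
tool_pos: [0.2837, 0.3519, 0.2006]
tool_rot: [-3.141, -0.0, 2.359]
contact_force: [1.1, 1.1, 0.8]
opening: 0.0465
grip_force: 0.0
```

Call:
step_arm:
  increments:
    - {"delta_pos": [-4.09, -0.22, 0.51], "dr": [0, 0, 5.8], "fingers": 1}
    - {"delta_pos": [-8.17, -0.44, 1.02], "dr": [0, 0, 11.5], "fingers": 1}
    - {"delta_pos": [-12.26, -0.65, 1.54], "dr": [0, 0, 17.2], "fingers": 1}
    - {"delta_pos": [-16.34, -0.87, 2.05], "dr": [0, 0, 23.0], "fingers": 1}
    - {"delta_pos": [-20.43, -1.09, 2.56], "dr": [0, 0, 28.7], "fingers": 1}

```text
time: 1.35
tool_pos: [0.4213, 0.2005, 0.175]
tool_rot: [-3.141, -0.0, 1.857]
contact_force: [0.3, -0.2, -0.8]
opening: 0.0007
grip_force: 0.0
```

Call:
step_arm:
  increments:
    - {"delta_pos": [-3.69, 1.77, 0.52], "dr": [0, 0, 5.7], "fingers": 1}
    - {"delta_pos": [-7.37, 3.54, 1.03], "dr": [0, 0, 11.4], "fingers": 1}
    - {"delta_pos": [-11.06, 5.32, 1.54], "dr": [0, 0, 17.2], "fingers": 1}
    - {"delta_pos": [-14.75, 7.09, 2.06], "dr": [0, 0, 22.9], "fingers": 1}
    - {"delta_pos": [-18.44, 8.86, 2.57], "dr": [0, 0, 28.6], "fingers": 1}

```text
time: 1.98
tool_pos: [0.5589, 0.0492, 0.1491]
tool_rot: [-3.141, -0.0, 1.358]
contact_force: [0.4, -0.0, 0.5]
opening: 0.0006
grip_force: 0.0
```

Call:
step_arm:
  increments:
    - {"delta_pos": [0.0, 0.0, 1.87], "dr": [0, 0, 0.0], "fingers": 1}
    - {"delta_pos": [0.0, 0.0, 3.73], "dr": [0, 0, 0.0], "fingers": 1}
    - {"delta_pos": [0.0, 0.0, 5.6], "dr": [0, 0, 0.0], "fingers": 1}
    - {"delta_pos": [0.0, 0.0, 5.6], "dr": [0, 0, 0.0], "fingers": 1}
    - {"delta_pos": [0.0, 0.0, 5.6], "dr": [0, 0, 0.0], "fingers": 1}

```text
time: 2.6
tool_pos: [0.5586, 0.0503, 0.0942]
tool_rot: [3.141, -0.0, 1.362]
contact_force: [-0.1, 0.1, -1.0]
opening: 0.0007
grip_force: 0.0
```

```bash
python3 - <<'E'
from h import *
st(); z=.094
tg=[fin(-102,-.084,-.028,z),fin(-102,-.081,-.028,z)]+[fin(t,-.081,-.028,z) for t in np.linspace(-102,-6,19)[1:]]
plan(tg)
E
```

```text
2.6 [0.5586 0.0503 0.0942] [180.  -0.  78.] F [-0.05  0.13 -0.96] M [-0.06  0.07 -0.03] op 0.0007 cmd [5.579e-01 4.990e-02 9.400e-02 7.802e+01]
[{"delta_pos": [-0.4, -0.0, 0.0], "dr": [0, 0, 0.0], "fingers": 1}, {"delta_pos": [-0.7, -0.0, 0.0], "dr": [0, 0, 0.0], "fingers": 1}, {"delta_pos": [-0.99, -0.74, 0.0], "dr": [0, 0, -5.3], "fingers": 1}, {"delta_pos": [-1.36, -1.45, 0.0], "dr": [0, 0, -10.6], "fingers": 1}, {"delta_pos": [-1.78, -2.12, 0.0], "dr": [0, 0, -16.0], "fingers": 1}]
[{"delta_pos": [-0.3, -0.75, 0.0], "dr": [0, 0, -5.3], "fingers": 1}, {"delta_pos": [-0.66, -1.46, 0.0], "dr": [0, 0, -10.6], "fingers": 1}, {"delta_pos": [-1.09, -2.13, 0.0], "dr": [0, 0, -16.0], "fingers": 1}, {"delta_pos": [-1.58, -2.76, 0.0], "dr": [0, 0, -21.3], "fingers": 1}, {"delta_pos": [-2.12, -3.34, 0.0], "dr": [0, 0, -26.6], "fingers": 1}]
[{"delta_pos": [-0.29, -0.74, 0.0], "dr": [0, 0, -5.4], "fingers": 1}, {"delta_pos": [-0.66, -1.45, 0.0], "dr": [0, 0, -10.7], "fingers": 1}, {"delta_pos": [-1.09, -2.13, 0.0], "dr": [0, 0, -16.0], "fingers": 1}, {"delta_pos": [-1.57, -2.76, 0.0], "dr": [0, 0, -21.4], "fingers": 1}, {"delta_pos": [-2.12, -3.34, 0.0], "dr": [0, 0, -26.7], "fingers": 1}]
[{"delta_pos": [-0.29, -0.74, 0.0], "dr": [0, 0, -5.3], "fingers": 1}, {"delta_pos": [-0.66, -1.45, 0.0], "dr": [0, 0, -10.7], "fingers": 1}, {"delta_pos": [-1.09, -2.12, 0.0], "dr": [0, 0, -16.0], "fingers": 1}, {"delta_pos": [-1.57, -2.75, 0.0], "dr": [0, 0, -21.3], "fingers": 1}, {"delta_pos": [-2.12, -3.34, 0.0], "dr": [0, 0, -26.7], "fingers": 1}]
```

Call:
step_arm:
  increments:
    - {"delta_pos": [-0.4, 0.0, 0.0], "dr": [0, 0, 0.0], "fingers": 1}
    - {"delta_pos": [-0.7, 0.0, 0.0], "dr": [0, 0, 0.0], "fingers": 1}
    - {"delta_pos": [-0.99, -0.74, 0.0], "dr": [0, 0, -5.3], "fingers": 1}
    - {"delta_pos": [-1.36, -1.45, 0.0], "dr": [0, 0, -10.6], "fingers": 1}
    - {"delta_pos": [-1.78, -2.12, 0.0], "dr": [0, 0, -16.0], "fingers": 1}

```text
time: 3.22
tool_pos: [0.534, 0.0373, 0.0942]
tool_rot: [3.14, -0.0, 1.644]
contact_force: [0.1, 0.0, 1.0]
opening: 0.0006
grip_force: 0.5
```

Call:
step_arm:
  increments:
    - {"delta_pos": [-0.3, -0.75, 0.0], "dr": [0, 0, -5.3], "fingers": 1}
    - {"delta_pos": [-0.66, -1.46, 0.0], "dr": [0, 0, -10.6], "fingers": 1}
    - {"delta_pos": [-1.09, -2.13, 0.0], "dr": [0, 0, -16.0], "fingers": 1}
    - {"delta_pos": [-1.58, -2.76, 0.0], "dr": [0, 0, -21.3], "fingers": 1}
    - {"delta_pos": [-2.12, -3.34, 0.0], "dr": [0, 0, -26.6], "fingers": 1}

```text
time: 3.85
tool_pos: [0.5015, 0.014, 0.0941]
tool_rot: [3.141, -0.001, 2.108]
contact_force: [-1.2, 2.6, 1.0]
opening: 0.0004
grip_force: 1.2
```

```bash
python3 - <<'E'
from h import *
a=shot('top','t2.png')[145:270,325:440];b=shot('scene','s2.png')[185:300,215:350]
a=cv2.resize(a,None,fx=3.4,fy=3.4,interpolation=2);b=cv2.resize(b,(400,a.shape[0]),interpolation=2)
cv2.imwrite('pics/c3.png',np.hstack([a,b])[:,:,::-1])
E
```

```text
(no output)
```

View pics/c3.png

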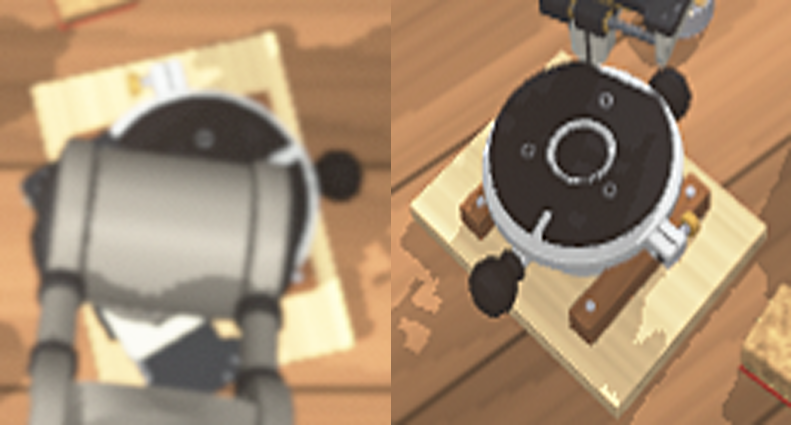

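The picture shows the fingertips at the flat and the slot turned CCW to about (290,155) in the top crop and (542,225) in the scene crop. Pushing works, so I'll continue.

Call:
step_arm:
  increments:
    - {"delta_pos": [-0.29, -0.74, 0.0], "dr": [0, 0, -5.4], "fingers": 1}
    - {"delta_pos": [-0.66, -1.45, 0.0], "dr": [0, 0, -10.7], "fingers": 1}
    - {"delta_pos": [-1.09, -2.13, 0.0], "dr": [0, 0, -16.0], "fingers": 1}
    - {"delta_pos": [-1.57, -2.76, 0.0], "dr": [0, 0, -21.4], "fingers": 1}
    - {"delta_pos": [-2.12, -3.34, 0.0], "dr": [0, 0, -26.7], "fingers": 1}

```text
time: 4.58
tool_pos: [0.4831, -0.0212, 0.0938]
tool_rot: [-3.141, -0.002, 2.572]
contact_force: [-3.8, 1.0, 3.5]
opening: 0.0002
grip_force: 2.2
```

Call:
step_arm:
  increments:
    - {"delta_pos": [-0.29, -0.74, 0.0], "dr": [0, 0, -5.3], "fingers": 1}
    - {"delta_pos": [-0.66, -1.45, 0.0], "dr": [0, 0, -10.7], "fingers": 1}
    - {"delta_pos": [-1.09, -2.12, 0.0], "dr": [0, 0, -16.0], "fingers": 1}
    - {"delta_pos": [-1.57, -2.75, 0.0], "dr": [0, 0, -21.3], "fingers": 1}
    - {"delta_pos": [-2.12, -3.34, 0.0], "dr": [0, 0, -26.7], "fingers": 1}

```text
time: 5.2
tool_pos: [0.4823, -0.0612, 0.0937]
tool_rot: [-3.141, -0.004, 3.038]
contact_force: [-7.2, -1.4, 5.0]
opening: 0.0004
grip_force: 3.2
```

```bash
python3 - <<'E'
from h import *
st()
b=shot('scene','s3.png')[185:300,215:350]
cv2.imwrite('pics/c4.png',cv2.resize(b,None,fx=5,fy=5,interpolation=2)[:,:,::-1])
E
```

```text
5.2 [ 0.4823 -0.0612  0.0937] [-180.    -0.2  174.1] F [-7.17 -1.4   4.97] M [-0.16  1.16 -0.05] op 0.0004 cmd [ 4.8350e-01 -6.1400e-02  9.4000e-02  1.7402e+02]
```

View pics/c4.png

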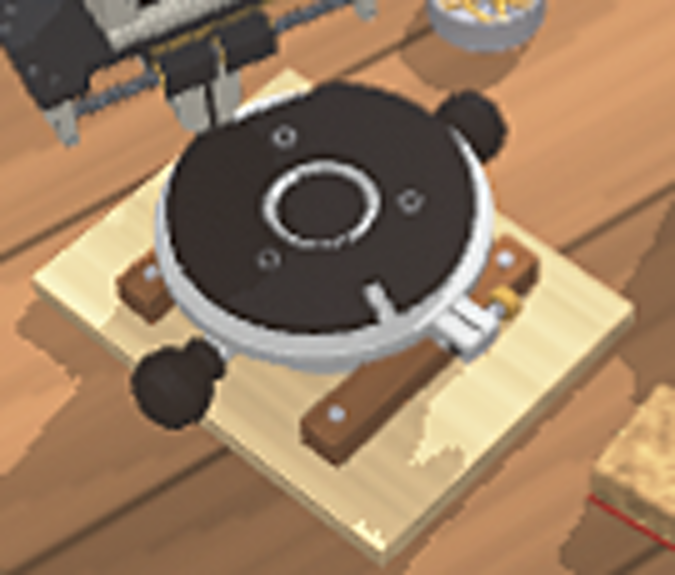

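```bash
python3 - <<'E'
from h import *
o2=lambda p:np.array(p)/5+[215-.4,185-.4]
m=ray('scene',o2([[388,318],[372,288]]),.0985)[:,:2]
c2=ray('scene',o2([[321,205]]),.092)[0,:2]
ang=lambda v:np.degrees(np.arctan2(v[1],v[0]))
for c in(C,c2):
  for p in m: print(ang(p-c),np.linalg.norm(p-c))
print(ang(m[0]-m[1]))
# predicted slot lines for several angles
for t in(-14,-10,-6,-2):
  P=[[*(C+rot(t)@[r,0]),.0985] for r in(.057,.080)]; print(t,((proj('scene',P)-[214.6,184.6])*5).round())
E
```

```text
-10.259364365261005 0.08150056912066377
-10.003541802682273 0.061196483894865934
-9.94507155848941 0.08486984147982125
-9.603774957196167 0.06456809609261827
-11.030340942025163
-14 [[361. 285.]
 [377. 319.]]
-10 [[369. 282.]
 [387. 316.]]
-6 [[376. 279.]
 [398. 311.]]
-2 [[383. 275.]
 [407. 306.]]
```

```bash
python3 - <<'E'
from h import *
z=.094
plan([fin(t,-.081,-.028,z) for t in(-2,2,6,9,9)])
plan([fin(9,-.090,-.028,.094),fin(9,-.095,-.028,.115),fin(9,-.090,-.02,.125),fin(7,-.07,-.0,.125),fin(6,-.056,0,.120)])
plan(lin(fin(6,-.056,0,.120),fin(6,-.056,0,.100),3)+[fin(6,-.056,0,.099),fin(6,-.056,0,.098)])
E
```

```text
[{"delta_pos": [-0.22, -0.55, 0.0], "dr": [0, 0, -4.0], "fingers": 1}, {"delta_pos": [-0.47, -1.1, 0.0], "dr": [0, 0, -8.0], "fingers": 1}, {"delta_pos": [-0.76, -1.62, 0.0], "dr": [0, 0, -12.0], "fingers": 1}, {"delta_pos": [-1.0, -2.0, 0.0], "dr": [0, 0, -15.0], "fingers": 1}, {"delta_pos": [-1.0, -2.0, 0.0], "dr": [0, 0, -15.0], "fingers": 1}]
[{"delta_pos": [0.9, 0.0, 0.0], "dr": [0, 0, 0.0], "fingers": 1}, {"delta_pos": [1.4, 0.0, -2.1], "dr": [0, 0, 0.0], "fingers": 1}, {"delta_pos": [0.9, 0.8, -3.1], "dr": [0, 0, 0.0], "fingers": 1}, {"delta_pos": [-1.11, 3.05, -3.1], "dr": [0, 0, 2.0], "fingers": 1}, {"delta_pos": [-2.51, 3.1, -2.6], "dr": [0, 0, 3.0], "fingers": 1}]
[{"delta_pos": [-0.0, -0.0, 0.67], "dr": [0, 0, 0.0], "fingers": 1}, {"delta_pos": [-0.0, -0.0, 1.33], "dr": [0, 0, 0.0], "fingers": 1}, {"delta_pos": [-0.0, -0.0, 2.0], "dr": [0, 0, 0.0], "fingers": 1}, {"delta_pos": [-0.0, -0.0, 2.1], "dr": [0, 0, 0.0], "fingers": 1}, {"delta_pos": [-0.0, -0.0, 2.2], "dr": [0, 0, 0.0], "fingers": 1}]
```

Call:
step_arm:
  increments:
    - {"delta_pos": [-0.22, -0.55, 0.0], "dr": [0, 0, -4.0], "fingers": 1}
    - {"delta_pos": [-0.47, -1.1, 0.0], "dr": [0, 0, -8.0], "fingers": 1}
    - {"delta_pos": [-0.76, -1.62, 0.0], "dr": [0, 0, -12.0], "fingers": 1}
    - {"delta_pos": [-1.0, -2.0, 0.0], "dr": [0, 0, -15.0], "fingers": 1}
    - {"delta_pos": [-1.0, -2.0, 0.0], "dr": [0, 0, -15.0], "fingers": 1}

```text
time: 5.88
tool_pos: [0.4904, -0.0831, 0.0937]
tool_rot: [-3.141, -0.003, -2.986]
contact_force: [-6.8, -5.6, 3.3]
opening: 0.0003
grip_force: 3.9
```

Call:
step_arm:
  increments:
    - {"delta_pos": [0.9, 0.0, 0.0], "dr": [0, 0, 0.0], "fingers": 1}
    - {"delta_pos": [1.4, 0.0, -2.1], "dr": [0, 0, 0.0], "fingers": 1}
    - {"delta_pos": [0.9, 0.8, -3.1], "dr": [0, 0, 0.0], "fingers": 1}
    - {"delta_pos": [-1.11, 3.05, -3.1], "dr": [0, 0, 2.0], "fingers": 1}
    - {"delta_pos": [-2.51, 3.1, -2.6], "dr": [0, 0, 3.0], "fingers": 1}

```text
time: 6.5
tool_pos: [0.5129, -0.0459, 0.1201]
tool_rot: [-3.141, 0.002, -3.036]
contact_force: [0.1, -0.5, 0.6]
opening: 0.0007
grip_force: 0.0
```

Call:
step_arm:
  increments:
    - {"delta_pos": [0, 0, 0.67], "dr": [0, 0, 0.0], "fingers": 1}
    - {"delta_pos": [0, 0, 1.33], "dr": [0, 0, 0.0], "fingers": 1}
    - {"delta_pos": [0, 0, 2.0], "dr": [0, 0, 0.0], "fingers": 1}
    - {"delta_pos": [0, 0, 2.1], "dr": [0, 0, 0.0], "fingers": 1}
    - {"delta_pos": [0, 0, 2.2], "dr": [0, 0, 0.0], "fingers": 1}

```text
time: 7.12
tool_pos: [0.5112, -0.0478, 0.0983]
tool_rot: [-3.141, -0.001, -3.037]
contact_force: [-5.9, 0.3, 13.6]
opening: 0.0005
grip_force: 6.7
```

```bash
python3 - <<'E'
from h import *
st()
b=shot('scene','s4.png')[185:300,215:350]
cv2.imwrite('pics/c5.png',cv2.resize(b,None,fx=5,fy=5,interpolation=2)[:,:,::-1])
for t in(2,6,10,13):
  P=[[*(C+rot(t)@[r,0]),.0985] for r in(.057,.080)]; print(t,((proj('scene',P)-[214.6,184.6])*5).round())
E
```

```text
7.12 [ 0.5112 -0.0478  0.0983] [-180.   -0. -174.] F [-5.91  0.31 13.6 ] M [-0.02  0.95 -0.05] op 0.0005 cmd [ 5.1130e-01 -4.7800e-02  9.8000e-02  1.8602e+02]
2 [[389. 272.]
 [416. 301.]]
6 [[395. 268.]
 [425. 295.]]
10 [[401. 263.]
 [433. 289.]]
13 [[405. 260.]
 [439. 284.]]
```

View pics/c5.png

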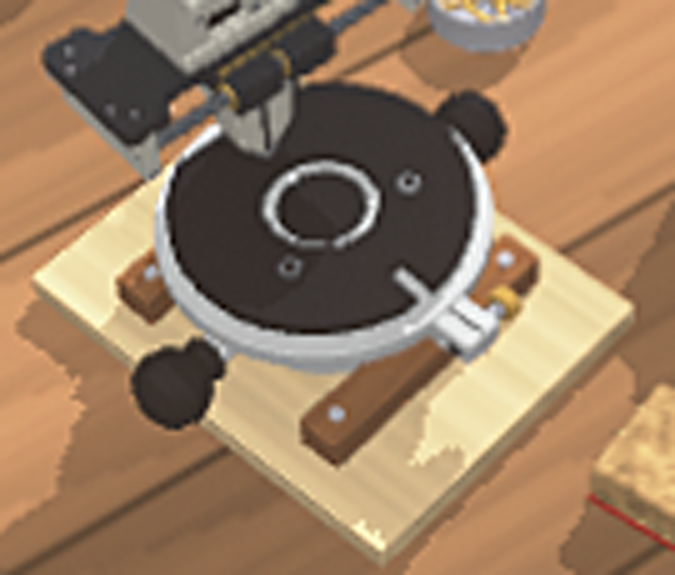

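The slot now runs (400,272)–(430,297), which is about 6°, just short of the lug, and 13.6 N did not push the plate down. Next I'll drag it round lightly by friction, with a gentle press test at each stop.

```bash
python3 - <<'E'
from h import *
plan([fin(t,-.056,0,z) for t,z in((6,.0984),(7.2,.0984),(8.5,.0984),(8.5,.0984),(8.5,.0984))])
plan([fin(8.5,-.056,0,.0979)]*5)
E
```

```text
[{"delta_pos": [-0.0, -0.0, -0.04], "dr": [0, 0, 0.0], "fingers": 1}, {"delta_pos": [-0.0, -0.12, -0.04], "dr": [0, 0, -1.2], "fingers": 1}, {"delta_pos": [-0.01, -0.25, -0.04], "dr": [0, 0, -2.5], "fingers": 1}, {"delta_pos": [-0.01, -0.25, -0.04], "dr": [0, 0, -2.5], "fingers": 1}, {"delta_pos": [-0.01, -0.25, -0.04], "dr": [0, 0, -2.5], "fingers": 1}]
[{"delta_pos": [0.0, 0.0, 0.05], "dr": [0, 0, 0.0], "fingers": 1}, {"delta_pos": [0.0, 0.0, 0.05], "dr": [0, 0, 0.0], "fingers": 1}, {"delta_pos": [0.0, 0.0, 0.05], "dr": [0, 0, 0.0], "fingers": 1}, {"delta_pos": [0.0, 0.0, 0.05], "dr": [0, 0, 0.0], "fingers": 1}, {"delta_pos": [0.0, 0.0, 0.05], "dr": [0, 0, 0.0], "fingers": 1}]
```

Call:
step_arm:
  increments:
    - {"delta_pos": [0, 0, -0.04], "dr": [0, 0, 0.0], "fingers": 1}
    - {"delta_pos": [0, -0.12, -0.04], "dr": [0, 0, -1.2], "fingers": 1}
    - {"delta_pos": [-0.01, -0.25, -0.04], "dr": [0, 0, -2.5], "fingers": 1}
    - {"delta_pos": [-0.01, -0.25, -0.04], "dr": [0, 0, -2.5], "fingers": 1}
    - {"delta_pos": [-0.01, -0.25, -0.04], "dr": [0, 0, -2.5], "fingers": 1}

```text
time: 7.8
tool_pos: [0.5121, -0.0494, 0.0984]
tool_rot: [3.141, 0.001, -2.992]
contact_force: [-1.1, 2.9, 4.6]
opening: 0.0006
grip_force: 2.6
```

Call:
step_arm:
  increments:
    - {"delta_pos": [0, 0, 0.05], "dr": [0, 0, 0], "fingers": 1}
    - {"delta_pos": [0, 0, 0.05], "dr": [0, 0, 0], "fingers": 1}
    - {"delta_pos": [0, 0, 0.05], "dr": [0, 0, 0], "fingers": 1}
    - {"delta_pos": [0, 0, 0.05], "dr": [0, 0, 0], "fingers": 1}
    - {"delta_pos": [0, 0, 0.05], "dr": [0, 0, 0], "fingers": 1}

```text
time: 8.43
tool_pos: [0.5122, -0.0495, 0.0983]
tool_rot: [3.141, 0.001, -2.992]
contact_force: [-2.8, 2.7, 9.3]
opening: 0.0003
grip_force: 4.6
```

Call:
step_arm:
  increments:
    - {"delta_pos": [0, 0, 0.03], "dr": [0, 0, 0], "fingers": 1}
    - {"delta_pos": [0, 0, 0.05], "dr": [0, 0, 0], "fingers": 1}
    - {"delta_pos": [0, 0, 0.05], "dr": [0, 0, 0], "fingers": 1}
    - {"delta_pos": [0, 0, 0.05], "dr": [0, 0, 0], "fingers": 1}
    - {"delta_pos": [0, 0, 0.05], "dr": [0, 0, 0], "fingers": 1}

```text
time: 9.05
tool_pos: [0.5122, -0.0495, 0.0983]
tool_rot: [3.141, 0.001, -2.992]
contact_force: [-4.2, 2.8, 12.8]
opening: 0.0005
grip_force: 6.5
```

```bash
python3 - <<'E'
from h import *
p=load();p[2]-=.0005;json.dump(p,open('cmd.json','w'))
st()
b=shot('scene','s5.png')
# slot angle by brightness: sample ring r=.07 on plate top
def slot(im,c=C,z=.0985):
    g=cv2.cvtColor(im,cv2.COLOR_RGB2GRAY).astype(np.float32)
    a=np.arange(-30,40,.25); tot=0
    for r in(.061,.065,.069,.073):
        P=np.array([[*(c+rot(t)@[r,0]),z] for t in a]); uv=proj('scene',P).astype(np.float32)
        tot=tot+cv2.remap(g,uv[:,:1],uv[:,1:],1)[:,0]
    w=np.clip(tot-np.median(tot)-0.3*(tot.max()-np.median(tot)),0,None); k=abs(a-a[tot.argmax()])<8
    return (a*w)[k].sum()/w[k].sum()
for f in('s3','s4','s5'): print(f,slot(cv2.imread(f'pics/{f}.png')[:,:,::-1].copy()))
E
```

```text
9.05 [ 0.5122 -0.0495  0.0983] [ 1.800e+02  1.000e-01 -1.714e+02] F [-4.2   2.84 12.85] M [0.6  0.78 0.06] op 0.0005 cmd [ 5.1170e-01 -5.0300e-02  9.7400e-02  1.8852e+02]
s3 -10.04825382262542
s4 5.458380162397247
s5 5.674915805873961
```

The image gives 5.7°, so the drag slipped on the plate. I'll go back to pushing by the edge in roughly 2.7° steps, with a gentle press after each one.

```bash
cat >> h.py <<'E'
def probe(tp,zp=.0975):
    t=tp+3.5; x=-.081; y=-.028
    p=load(); up=p[:2]+[.112,p[3]]
    plan([up,fin(t,-.075,-.01,.112),fin(t,-.097,y,.112),fin(t,-.097,y,.094),fin(t,-.089,y,.094)])
    plan([fin(t,-.085,y,.094),fin(t,-.083,y,.094),fin(t,x,y,.094),fin(t,x,y,.094),fin(t,-.090,y,.094)])
    plan([fin(t,-.094,y,.112),fin(t,-.075,y,.112),fin(t,-.058,-.015,.112),fin(t,-.058,-.015,.104),fin(t,-.058,-.015,.100)])
    plan([fin(t,-.058,-.015,z) for z in(.099,.0983,.0978,zp,zp)])
def slot(im,c=C,z=.0985):
    g=cv2.cvtColor(im,cv2.COLOR_RGB2GRAY).astype(np.float32)
    a=np.arange(-30,40,.25); tot=0
    for r in(.061,.065,.069,.073):
        P=np.array([[*(c+rot(t)@[r,0]),z] for t in a]); uv=proj('scene',P).astype(np.float32)
        tot=tot+cv2.remap(g,uv[:,:1],uv[:,1:],1)[:,0]
    w=np.clip(tot-np.median(tot)-0.3*(tot.max()-np.median(tot)),0,None); k=abs(a-a[tot.argmax()])<8
    return (a*w)[k].sum()/w[k].sum()
E
python3 -c "
from h import *
probe(8.3)"
```

```text
[{"delta_pos": [0.0, 0.0, -1.46], "dr": [0, 0, -0.0], "fingers": 1}, {"delta_pos": [1.83, -1.43, -1.46], "dr": [0, 0, -3.3], "fingers": 1}, {"delta_pos": [3.93, -3.35, -1.46], "dr": [0, 0, -3.3], "fingers": 1}, {"delta_pos": [3.93, -3.35, 0.34], "dr": [0, 0, -3.3], "fingers": 1}, {"delta_pos": [3.13, -3.31, 0.34], "dr": [0, 0, -3.3], "fingers": 1}]
[{"delta_pos": [-0.4, 0.0, 0.0], "dr": [0, 0, 0.0], "fingers": 1}, {"delta_pos": [-0.6, 0.0, 0.0], "dr": [0, 0, 0.0], "fingers": 1}, {"delta_pos": [-0.8, 0.0, 0.0], "dr": [0, 0, 0.0], "fingers": 1}, {"delta_pos": [-0.8, 0.0, 0.0], "dr": [0, 0, 0.0], "fingers": 1}, {"delta_pos": [0.1, 0.0, 0.0], "dr": [0, 0, 0.0], "fingers": 1}]
[{"delta_pos": [0.4, 0.0, -1.8], "dr": [0, 0, 0.0], "fingers": 1}, {"delta_pos": [-1.5, 0.0, -1.8], "dr": [0, 0, 0.0], "fingers": 1}, {"delta_pos": [-3.2, 1.3, -1.8], "dr": [0, 0, 0.0], "fingers": 1}, {"delta_pos": [-3.2, 1.3, -1.0], "dr": [0, 0, 0.0], "fingers": 1}, {"delta_pos": [-3.2, 1.3, -0.6], "dr": [0, 0, 0.0], "fingers": 1}]
[{"delta_pos": [-0.0, 0.0, 0.1], "dr": [0, 0, 0.0], "fingers": 1}, {"delta_pos": [-0.0, 0.0, 0.17], "dr": [0, 0, 0.0], "fingers": 1}, {"delta_pos": [-0.0, 0.0, 0.22], "dr": [0, 0, 0.0], "fingers": 1}, {"delta_pos": [-0.0, 0.0, 0.25], "dr": [0, 0, 0.0], "fingers": 1}, {"delta_pos": [-0.0, 0.0, 0.25], "dr": [0, 0, 0.0], "fingers": 1}]
```

Call:
step_arm:
  increments:
    - {"delta_pos": [0.0, 0.0, -1.46], "dr": [0, 0, 0], "fingers": 1}
    - {"delta_pos": [1.83, -1.43, -1.46], "dr": [0, 0, -3.3], "fingers": 1}
    - {"delta_pos": [3.93, -3.35, -1.46], "dr": [0, 0, -3.3], "fingers": 1}
    - {"delta_pos": [3.93, -3.35, 0.34], "dr": [0, 0, -3.3], "fingers": 1}
    - {"delta_pos": [3.13, -3.31, 0.34], "dr": [0, 0, -3.3], "fingers": 1}

```text
time: 9.72
tool_pos: [0.4855, -0.0874, 0.0933]
tool_rot: [3.141, -0.002, -2.936]
contact_force: [1.0, 0.1, -0.3]
opening: 0.0004
grip_force: 0.0
```

Call:
step_arm:
  increments:
    - {"delta_pos": [-0.4, 0.0, 0.0], "dr": [0, 0, 0.0], "fingers": 1}
    - {"delta_pos": [-0.6, 0.0, 0.0], "dr": [0, 0, 0.0], "fingers": 1}
    - {"delta_pos": [-0.8, 0.0, 0.0], "dr": [0, 0, 0.0], "fingers": 1}
    - {"delta_pos": [-0.8, 0.0, 0.0], "dr": [0, 0, 0.0], "fingers": 1}
    - {"delta_pos": [0.1, 0.0, 0.0], "dr": [0, 0, 0.0], "fingers": 1}

```text
time: 10.35
tool_pos: [0.4856, -0.0875, 0.0942]
tool_rot: [-3.141, 0.001, -2.935]
contact_force: [-0.2, -0.0, 0.5]
opening: 0.0005
grip_force: 0.0
```

Call:
step_arm:
  increments:
    - {"delta_pos": [0.4, 0.0, -1.8], "dr": [0, 0, 0.0], "fingers": 1}
    - {"delta_pos": [-1.5, 0.0, -1.8], "dr": [0, 0, 0.0], "fingers": 1}
    - {"delta_pos": [-3.2, 1.3, -1.8], "dr": [0, 0, 0.0], "fingers": 1}
    - {"delta_pos": [-3.2, 1.3, -1.0], "dr": [0, 0, 0.0], "fingers": 1}
    - {"delta_pos": [-3.2, 1.3, -0.6], "dr": [0, 0, 0.0], "fingers": 1}

```text
time: 10.98
tool_pos: [0.5131, -0.068, 0.0991]
tool_rot: [3.141, -0.001, -2.935]
contact_force: [0.2, -0.3, 1.3]
opening: 0.0004
grip_force: 0.0
```

Call:
step_arm:
  increments:
    - {"delta_pos": [0, 0.0, 0.1], "dr": [0, 0, 0.0], "fingers": 1}
    - {"delta_pos": [0, 0.0, 0.17], "dr": [0, 0, 0.0], "fingers": 1}
    - {"delta_pos": [0, 0.0, 0.22], "dr": [0, 0, 0.0], "fingers": 1}
    - {"delta_pos": [0, 0.0, 0.25], "dr": [0, 0, 0.0], "fingers": 1}
    - {"delta_pos": [0, 0.0, 0.25], "dr": [0, 0, 0.0], "fingers": 1}

```text
time: 11.6
tool_pos: [0.513, -0.0683, 0.0983]
tool_rot: [3.141, -0.0, -2.936]
contact_force: [-4.9, 2.3, 10.3]
opening: 0.0003
grip_force: 5.4
```

```bash
python3 -c "
from h import *
st();print(slot(shot('scene','s6.png')));probe(11)"
```

```text
11.6 [ 0.513  -0.0683  0.0983] [ 180.    -0.  -168.2] F [-4.92  2.28 10.3 ] M [ 0.33  0.9  -0.03] op 0.0003 cmd [ 5.1330e-01 -6.8600e-02  9.7500e-02  1.9182e+02]
5.727141062464519
[{"delta_pos": [-0.0, 0.0, -1.45], "dr": [0, 0, -0.0], "fingers": 1}, {"delta_pos": [1.64, 0.15, -1.45], "dr": [0, 0, -2.7], "fingers": 1}, {"delta_pos": [3.76, -1.75, -1.45], "dr": [0, 0, -2.7], "fingers": 1}, {"delta_pos": [3.76, -1.75, 0.35], "dr": [0, 0, -2.7], "fingers": 1}, {"delta_pos": [2.96, -1.71, 0.35], "dr": [0, 0, -2.7], "fingers": 1}]
[{"delta_pos": [-0.4, -0.0, 0.0], "dr": [0, 0, 0.0], "fingers": 1}, {"delta_pos": [-0.6, -0.0, 0.0], "dr": [0, 0, 0.0], "fingers": 1}, {"delta_pos": [-0.8, -0.0, 0.0], "dr": [0, 0, 0.0], "fingers": 1}, {"delta_pos": [-0.8, -0.0, 0.0], "dr": [0, 0, 0.0], "fingers": 1}, {"delta_pos": [0.1, -0.0, 0.0], "dr": [0, 0, 0.0], "fingers": 1}]
[{"delta_pos": [0.4, -0.0, -1.8], "dr": [0, 0, 0.0], "fingers": 1}, {"delta_pos": [-1.5, -0.0, -1.8], "dr": [0, 0, 0.0], "fingers": 1}, {"delta_pos": [-3.2, 1.3, -1.8], "dr": [0, 0, 0.0], "fingers": 1}, {"delta_pos": [-3.2, 1.3, -1.0], "dr": [0, 0, 0.0], "fingers": 1}, {"delta_pos": [-3.2, 1.3, -0.6], "dr": [0, 0, 0.0], "fingers": 1}]
[{"delta_pos": [-0.0, -0.0, 0.1], "dr": [0, 0, 0.0], "fingers": 1}, {"delta_pos": [-0.0, -0.0, 0.17], "dr": [0, 0, 0.0], "fingers": 1}, {"delta_pos": [-0.0, -0.0, 0.22], "dr": [0, 0, 0.0], "fingers": 1}, {"delta_pos": [-0.0, -0.0, 0.25], "dr": [0, 0, 0.0], "fingers": 1}, {"delta_pos": [-0.0, -0.0, 0.25], "dr": [0, 0, 0.0], "fingers": 1}]
```

```bash
python3 - <<'E'
from h import *
json.dump([.5133,-.0686,.0975,191.82],open('cmd.json','w'))
t=11.8;y=-.03;p=load()
plan([p[:2]+[.112,p[3]],fin(t,-.075,-.01,.112),fin(t,-.097,y,.112),fin(t,-.097,y,.094),fin(t,-.089,y,.094)])
plan([fin(t,x,y,.094) for x in(-.084,-.082,-.081,-.080,-.080)])
E
```

```text
[{"delta_pos": [0.0, 0.0, -1.45], "dr": [0, 0, -0.0], "fingers": 1}, {"delta_pos": [1.7, 0.51, -1.45], "dr": [0, 0, 0.0], "fingers": 1}, {"delta_pos": [3.9, -1.49, -1.45], "dr": [0, 0, 0.0], "fingers": 1}, {"delta_pos": [3.9, -1.49, 0.35], "dr": [0, 0, 0.0], "fingers": 1}, {"delta_pos": [3.1, -1.49, 0.35], "dr": [0, 0, 0.0], "fingers": 1}]
[{"delta_pos": [-0.5, -0.0, -0.0], "dr": [0, 0, 0.0], "fingers": 1}, {"delta_pos": [-0.7, -0.0, -0.0], "dr": [0, 0, 0.0], "fingers": 1}, {"delta_pos": [-0.8, -0.0, -0.0], "dr": [0, 0, 0.0], "fingers": 1}, {"delta_pos": [-0.9, -0.0, -0.0], "dr": [0, 0, 0.0], "fingers": 1}, {"delta_pos": [-0.9, -0.0, -0.0], "dr": [0, 0, 0.0], "fingers": 1}]
```

Call:
step_arm:
  increments:
    - {"delta_pos": [0.0, 0.0, -1.45], "dr": [0, 0, 0], "fingers": 1}
    - {"delta_pos": [1.7, 0.51, -1.45], "dr": [0, 0, 0.0], "fingers": 1}
    - {"delta_pos": [3.9, -1.49, -1.45], "dr": [0, 0, 0.0], "fingers": 1}
    - {"delta_pos": [3.9, -1.49, 0.35], "dr": [0, 0, 0.0], "fingers": 1}
    - {"delta_pos": [3.1, -1.49, 0.35], "dr": [0, 0, 0.0], "fingers": 1}

```text
time: 12.28
tool_pos: [0.4859, -0.0894, 0.0936]
tool_rot: [3.141, -0.001, -2.937]
contact_force: [1.0, 0.2, -0.0]
opening: 0.0006
grip_force: 0.0
```

Call:
step_arm:
  increments:
    - {"delta_pos": [-0.5, 0, 0], "dr": [0, 0, 0.0], "fingers": 1}
    - {"delta_pos": [-0.7, 0, 0], "dr": [0, 0, 0.0], "fingers": 1}
    - {"delta_pos": [-0.8, 0, 0], "dr": [0, 0, 0.0], "fingers": 1}
    - {"delta_pos": [-0.9, 0, 0], "dr": [0, 0, 0.0], "fingers": 1}
    - {"delta_pos": [-0.9, 0, 0], "dr": [0, 0, 0.0], "fingers": 1}

```text
time: 12.9
tool_pos: [0.4917, -0.0881, 0.094]
tool_rot: [3.141, -0.009, -2.934]
contact_force: [-16.0, -9.2, 9.1]
opening: 0.0003
grip_force: 8.8
```

```bash
python3 -c "
from h import *
st();print(slot(shot('scene','s7.png')))"
```

```text
12.9 [ 0.4917 -0.0881  0.094 ] [ 180.    -0.5 -168.1] F [-16.04  -9.16   9.1 ] M [-1.41  2.81 -0.09] op 0.0003 cmd [ 4.9480e-01 -8.7700e-02  9.4000e-02  1.9182e+02]
5.723287973992142
```

The push jammed by friction: the force line ran almost through the axis. The finger has to travel along the arc, as it did in the first sweep, so I'll back off, touch flush and sweep.

```bash
cat >> h.py <<'E'
def push(t0,t1,x=-.0805,y=-.03,z=.094): # from outside: touch at t0 then arc to t1
    plan([fin(t0,-.089,y,z),fin(t0,-.089,y,z),fin(t0,-.084,y,z),fin(t0,-.082,y,z),fin(t0,x,y,z)])
    plan([fin(t,x,y,z) for t in t0+(t1-t0)*np.array([.25,.5,.75,1,1])])
E
python3 -c "
from h import *
push(6.5,11)"
```

```text
[{"delta_pos": [1.14, 0.83, 0.0], "dr": [0, 0, 5.3], "fingers": 1}, {"delta_pos": [1.14, 0.83, 0.0], "dr": [0, 0, 5.3], "fingers": 1}, {"delta_pos": [0.64, 0.79, 0.0], "dr": [0, 0, 5.3], "fingers": 1}, {"delta_pos": [0.44, 0.77, 0.0], "dr": [0, 0, 5.3], "fingers": 1}, {"delta_pos": [0.29, 0.75, 0.0], "dr": [0, 0, 5.3], "fingers": 1}]
[{"delta_pos": [-0.06, -0.15, -0.0], "dr": [0, 0, -1.1], "fingers": 1}, {"delta_pos": [-0.12, -0.31, -0.0], "dr": [0, 0, -2.2], "fingers": 1}, {"delta_pos": [-0.19, -0.47, -0.0], "dr": [0, 0, -3.4], "fingers": 1}, {"delta_pos": [-0.26, -0.62, -0.0], "dr": [0, 0, -4.5], "fingers": 1}, {"delta_pos": [-0.26, -0.62, -0.0], "dr": [0, 0, -4.5], "fingers": 1}]
```

Call:
step_arm:
  increments:
    - {"delta_pos": [1.14, 0.0, 0.0], "dr": [0, 0, 0], "fingers": 1}
    - {"delta_pos": [1.14, 0.83, 0.0], "dr": [0, 0, 5.3], "fingers": 1}
    - {"delta_pos": [0.64, 0.79, 0.0], "dr": [0, 0, 5.3], "fingers": 1}
    - {"delta_pos": [0.44, 0.77, 0.0], "dr": [0, 0, 5.3], "fingers": 1}
    - {"delta_pos": [0.29, 0.75, 0.0], "dr": [0, 0, 5.3], "fingers": 1}

```text
time: 13.58
tool_pos: [0.4902, -0.0806, 0.0937]
tool_rot: [3.141, -0.002, -3.026]
contact_force: [-7.2, -2.5, 5.8]
opening: 0.0002
grip_force: 3.8
```

Call:
step_arm:
  increments:
    - {"delta_pos": [-0.06, -0.15, 0], "dr": [0, 0, -1.1], "fingers": 1}
    - {"delta_pos": [-0.12, -0.31, 0], "dr": [0, 0, -2.2], "fingers": 1}
    - {"delta_pos": [-0.19, -0.47, 0], "dr": [0, 0, -3.4], "fingers": 1}
    - {"delta_pos": [-0.26, -0.62, 0], "dr": [0, 0, -4.5], "fingers": 1}
    - {"delta_pos": [-0.26, -0.62, 0], "dr": [0, 0, -4.5], "fingers": 1}

```text
time: 14.2
tool_pos: [0.4931, -0.0863, 0.0935]
tool_rot: [3.141, -0.003, -2.948]
contact_force: [-4.8, 0.4, 3.2]
opening: 0.0003
grip_force: 2.6
```

```bash
python3 -c "
from h import *
st();print(slot(shot('scene','s8.png')))"
```

```text
14.2 [ 0.4931 -0.0863  0.0935] [ 1.799e+02 -1.000e-01 -1.689e+02] F [-4.78  0.41  3.19] M [-0.01  0.89  0.07] op 0.0003 cmd [ 4.9370e-01 -8.6800e-02  9.4000e-02  1.9102e+02]
9.885476412252071
```

```bash
cat >> h.py <<'E'
def press(t,y=-.03,zp=.0974):
    plan([fin(t,-.092,y,.094),fin(t,-.094,y,.112),fin(t,-.075,y,.112),fin(t,-.058,-.015,.112),fin(t,-.058,-.015,.102)])
    plan([fin(t,-.058,-.015,z) for z in(.099,.0982,.0977,zp,zp)])
def back(t,y=-.03):
    p=load(); plan([p[:2]+[.112,p[3]],fin(t,-.075,-.015,.112),fin(t,-.097,y,.112),fin(t,-.097,y,.094),fin(t,-.089,y,.094)])
E
python3 -c "
from h import *
press(11)"
```

```text
[{"delta_pos": [1.15, 0.0, 0.0], "dr": [0, 0, 0.0], "fingers": 1}, {"delta_pos": [1.35, 0.0, -1.8], "dr": [0, 0, 0.0], "fingers": 1}, {"delta_pos": [-0.55, 0.0, -1.8], "dr": [0, 0, 0.0], "fingers": 1}, {"delta_pos": [-2.25, 1.5, -1.8], "dr": [0, 0, 0.0], "fingers": 1}, {"delta_pos": [-2.25, 1.5, -0.8], "dr": [0, 0, 0.0], "fingers": 1}]
[{"delta_pos": [0.0, -0.0, 0.3], "dr": [0, 0, 0.0], "fingers": 1}, {"delta_pos": [0.0, -0.0, 0.38], "dr": [0, 0, 0.0], "fingers": 1}, {"delta_pos": [0.0, -0.0, 0.43], "dr": [0, 0, 0.0], "fingers": 1}, {"delta_pos": [0.0, -0.0, 0.46], "dr": [0, 0, 0.0], "fingers": 1}, {"delta_pos": [0.0, -0.0, 0.46], "dr": [0, 0, 0.0], "fingers": 1}]
```

Call:
step_arm:
  increments:
    - {"delta_pos": [1.15, 0.0, 0.0], "dr": [0, 0, 0.0], "fingers": 1}
    - {"delta_pos": [1.35, 0.0, -1.8], "dr": [0, 0, 0.0], "fingers": 1}
    - {"delta_pos": [-0.55, 0.0, -1.8], "dr": [0, 0, 0.0], "fingers": 1}
    - {"delta_pos": [-2.25, 1.5, -1.8], "dr": [0, 0, 0.0], "fingers": 1}
    - {"delta_pos": [-2.25, 1.5, -0.8], "dr": [0, 0, 0.0], "fingers": 1}

```text
time: 14.88
tool_pos: [0.5143, -0.067, 0.1019]
tool_rot: [-3.141, 0.002, -2.948]
contact_force: [-0.6, 0.0, -0.3]
opening: 0.0005
grip_force: 0.0
```

Call:
step_arm:
  increments:
    - {"delta_pos": [0, 0, 0.3], "dr": [0, 0, 0.0], "fingers": 1}
    - {"delta_pos": [0, 0, 0.38], "dr": [0, 0, 0.0], "fingers": 1}
    - {"delta_pos": [0, 0, 0.43], "dr": [0, 0, 0.0], "fingers": 1}
    - {"delta_pos": [0, 0, 0.46], "dr": [0, 0, 0.0], "fingers": 1}
    - {"delta_pos": [0, 0, 0.46], "dr": [0, 0, 0.0], "fingers": 1}

```text
time: 15.5
tool_pos: [0.5124, -0.0674, 0.0981]
tool_rot: [3.141, -0.0, -2.95]
contact_force: [-5.1, 3.3, 13.3]
opening: 0.0007
grip_force: 6.6
```

```bash
python3 -c "
from h import *
st();print(slot(shot('scene','s9.png')));back(10);push(10.5,13.8)"
```

```text
15.5 [ 0.5124 -0.0674  0.0981] [ 180.   -0. -169.] F [-5.1   3.31 13.33] M [ 0.63  0.76 -0.  ] op 0.0007 cmd [ 5.1290e-01 -6.7800e-02  9.7400e-02  1.9102e+02]
9.879789349938898
[{"delta_pos": [0.0, 0.0, -1.46], "dr": [0, 0, -0.0], "fingers": 1}, {"delta_pos": [1.73, 0.13, -1.46], "dr": [0, 0, 1.0], "fingers": 1}, {"delta_pos": [3.95, -1.33, -1.46], "dr": [0, 0, 1.0], "fingers": 1}, {"delta_pos": [3.95, -1.33, 0.34], "dr": [0, 0, 1.0], "fingers": 1}, {"delta_pos": [3.15, -1.34, 0.34], "dr": [0, 0, 1.0], "fingers": 1}]
[{"delta_pos": [-0.02, -0.08, 0.0], "dr": [0, 0, -0.5], "fingers": 1}, {"delta_pos": [-0.02, -0.08, 0.0], "dr": [0, 0, -0.5], "fingers": 1}, {"delta_pos": [-0.52, -0.08, 0.0], "dr": [0, 0, -0.5], "fingers": 1}, {"delta_pos": [-0.72, -0.08, 0.0], "dr": [0, 0, -0.5], "fingers": 1}, {"delta_pos": [-0.87, -0.07, 0.0], "dr": [0, 0, -0.5], "fingers": 1}]
[{"delta_pos": [-0.05, -0.12, 0.0], "dr": [0, 0, -0.8], "fingers": 1}, {"delta_pos": [-0.09, -0.23, 0.0], "dr": [0, 0, -1.6], "fingers": 1}, {"delta_pos": [-0.14, -0.35, 0.0], "dr": [0, 0, -2.5], "fingers": 1}, {"delta_pos": [-0.19, -0.46, 0.0], "dr": [0, 0, -3.3], "fingers": 1}, {"delta_pos": [-0.19, -0.46, 0.0], "dr": [0, 0, -3.3], "fingers": 1}]
```

Call:
step_arm:
  increments:
    - {"delta_pos": [0.0, 0.0, -1.46], "dr": [0, 0, 0], "fingers": 1}
    - {"delta_pos": [1.73, 0.13, -1.46], "dr": [0, 0, 1.0], "fingers": 1}
    - {"delta_pos": [3.95, -1.33, -1.46], "dr": [0, 0, 1.0], "fingers": 1}
    - {"delta_pos": [3.95, -1.33, 0.34], "dr": [0, 0, 1.0], "fingers": 1}
    - {"delta_pos": [3.15, -1.34, 0.34], "dr": [0, 0, 1.0], "fingers": 1}

```text
time: 16.18
tool_pos: [0.484, -0.0868, 0.0933]
tool_rot: [3.141, -0.002, -2.968]
contact_force: [0.9, 0.5, 0.2]
opening: 0.0007
grip_force: 0.0
```

Call:
step_arm:
  increments:
    - {"delta_pos": [-0.02, -0.08, 0.0], "dr": [0, 0, -0.5], "fingers": 1}
    - {"delta_pos": [-0.02, -0.08, 0.0], "dr": [0, 0, -0.5], "fingers": 1}
    - {"delta_pos": [-0.52, -0.08, 0.0], "dr": [0, 0, -0.5], "fingers": 1}
    - {"delta_pos": [-0.72, -0.08, 0.0], "dr": [0, 0, -0.5], "fingers": 1}
    - {"delta_pos": [-0.87, -0.07, 0.0], "dr": [0, 0, -0.5], "fingers": 1}

```text
time: 16.8
tool_pos: [0.493, -0.0858, 0.0937]
tool_rot: [3.142, -0.002, -2.958]
contact_force: [-6.3, -3.4, 4.4]
opening: 0.0003
grip_force: 3.3
```

Call:
step_arm:
  increments:
    - {"delta_pos": [-0.05, -0.12, 0.0], "dr": [0, 0, -0.8], "fingers": 1}
    - {"delta_pos": [-0.09, -0.23, 0.0], "dr": [0, 0, -1.6], "fingers": 1}
    - {"delta_pos": [-0.14, -0.35, 0.0], "dr": [0, 0, -2.5], "fingers": 1}
    - {"delta_pos": [-0.19, -0.46, 0.0], "dr": [0, 0, -3.3], "fingers": 1}
    - {"delta_pos": [-0.19, -0.46, 0.0], "dr": [0, 0, -3.3], "fingers": 1}

```text
time: 17.42
tool_pos: [0.4943, -0.0891, 0.0931]
tool_rot: [3.139, -0.004, -2.9]
contact_force: [-5.6, 1.6, 2.4]
opening: 0.0005
grip_force: 2.8
```

Call:
step_arm:
  increments:
    - {"delta_pos": [1.15, 0.0, 0.0], "dr": [0, 0, 0.0], "fingers": 1}
    - {"delta_pos": [1.35, 0.0, -1.8], "dr": [0, 0, 0.0], "fingers": 1}
    - {"delta_pos": [-0.55, 0.0, -1.8], "dr": [0, 0, 0.0], "fingers": 1}
    - {"delta_pos": [-2.25, 1.5, -1.8], "dr": [0, 0, 0.0], "fingers": 1}
    - {"delta_pos": [-2.25, 1.5, -0.8], "dr": [0, 0, 0.0], "fingers": 1}

```text
time: 18.05
tool_pos: [0.5155, -0.0695, 0.1021]
tool_rot: [-3.14, 0.002, -2.899]
contact_force: [-0.6, 0.2, -0.1]
opening: 0.0004
grip_force: 0.0
```

Call:
step_arm:
  increments:
    - {"delta_pos": [0, 0, 0.3], "dr": [0, 0, 0.0], "fingers": 1}
    - {"delta_pos": [0, 0, 0.38], "dr": [0, 0, 0.0], "fingers": 1}
    - {"delta_pos": [0, 0, 0.43], "dr": [0, 0, 0.0], "fingers": 1}
    - {"delta_pos": [0, 0, 0.46], "dr": [0, 0, 0.0], "fingers": 1}
    - {"delta_pos": [0, 0, 0.46], "dr": [0, 0, 0.0], "fingers": 1}

```text
time: 18.68
tool_pos: [0.5137, -0.0701, 0.0981]
tool_rot: [3.141, -0.0, -2.901]
contact_force: [-4.8, 3.7, 11.9]
opening: 0.0005
grip_force: 6.1
```

```bash
python3 -c "
from h import *
press(13.8);st();print(slot(shot('scene','s10.png')));back(12.8);push(13.3,16.6)"
```

```text
[{"delta_pos": [1.15, -0.0, 0.0], "dr": [0, 0, 0.0], "fingers": 1}, {"delta_pos": [1.35, -0.0, -1.8], "dr": [0, 0, 0.0], "fingers": 1}, {"delta_pos": [-0.55, -0.0, -1.8], "dr": [0, 0, 0.0], "fingers": 1}, {"delta_pos": [-2.25, 1.5, -1.8], "dr": [0, 0, 0.0], "fingers": 1}, {"delta_pos": [-2.25, 1.5, -0.8], "dr": [0, 0, 0.0], "fingers": 1}]
[{"delta_pos": [0.0, -0.0, 0.3], "dr": [0, 0, 0.0], "fingers": 1}, {"delta_pos": [0.0, -0.0, 0.38], "dr": [0, 0, 0.0], "fingers": 1}, {"delta_pos": [0.0, -0.0, 0.43], "dr": [0, 0, 0.0], "fingers": 1}, {"delta_pos": [0.0, -0.0, 0.46], "dr": [0, 0, 0.0], "fingers": 1}, {"delta_pos": [0.0, -0.0, 0.46], "dr": [0, 0, 0.0], "fingers": 1}]
18.68 [ 0.5137 -0.0701  0.0981] [ 180.    -0.  -166.2] F [-4.77  3.69 11.94] M [ 0.56  0.77 -0.  ] op 0.0005 cmd [ 5.1430e-01 -7.0400e-02  9.7400e-02  1.9382e+02]
11.183093724104882
[{"delta_pos": [0.0, 0.0, -1.46], "dr": [0, 0, -0.0], "fingers": 1}, {"delta_pos": [1.73, 0.13, -1.46], "dr": [0, 0, 1.0], "fingers": 1}, {"delta_pos": [3.95, -1.33, -1.46], "dr": [0, 0, 1.0], "fingers": 1}, {"delta_pos": [3.95, -1.33, 0.34], "dr": [0, 0, 1.0], "fingers": 1}, {"delta_pos": [3.15, -1.35, 0.34], "dr": [0, 0, 1.0], "fingers": 1}]
[{"delta_pos": [-0.02, -0.07, 0.0], "dr": [0, 0, -0.5], "fingers": 1}, {"delta_pos": [-0.02, -0.07, 0.0], "dr": [0, 0, -0.5], "fingers": 1}, {"delta_pos": [-0.52, -0.07, 0.0], "dr": [0, 0, -0.5], "fingers": 1}, {"delta_pos": [-0.72, -0.07, 0.0], "dr": [0, 0, -0.5], "fingers": 1}, {"delta_pos": [-0.87, -0.07, 0.0], "dr": [0, 0, -0.5], "fingers": 1}]
[{"delta_pos": [-0.05, -0.11, 0.0], "dr": [0, 0, -0.8], "fingers": 1}, {"delta_pos": [-0.09, -0.23, 0.0], "dr": [0, 0, -1.6], "fingers": 1}, {"delta_pos": [-0.14, -0.34, 0.0], "dr": [0, 0, -2.5], "fingers": 1}, {"delta_pos": [-0.19, -0.46, 0.0], "dr": [0, 0, -3.3], "fingers": 1}, {"delta_pos": [-0.19, -0.46, 0.0], "dr": [0, 0, -3.3], "fingers": 1}]
```

Call:
step_arm:
  increments:
    - {"delta_pos": [0.0, 0.0, -1.46], "dr": [0, 0, 0], "fingers": 1}
    - {"delta_pos": [1.73, 0.13, -1.46], "dr": [0, 0, 1.0], "fingers": 1}
    - {"delta_pos": [3.95, -1.33, -1.46], "dr": [0, 0, 1.0], "fingers": 1}
    - {"delta_pos": [3.95, -1.33, 0.34], "dr": [0, 0, 1.0], "fingers": 1}
    - {"delta_pos": [3.15, -1.35, 0.34], "dr": [0, 0, 1.0], "fingers": 1}

```text
time: 19.35
tool_pos: [0.4864, -0.0909, 0.0933]
tool_rot: [3.14, -0.002, -2.919]
contact_force: [0.8, -0.7, 0.3]
opening: 0.0002
grip_force: 0.0
```

Call:
step_arm:
  increments:
    - {"delta_pos": [-0.02, -0.07, 0.0], "dr": [0, 0, -0.5], "fingers": 1}
    - {"delta_pos": [-0.02, -0.07, 0.0], "dr": [0, 0, -0.5], "fingers": 1}
    - {"delta_pos": [-0.52, -0.07, 0.0], "dr": [0, 0, -0.5], "fingers": 1}
    - {"delta_pos": [-0.72, -0.07, 0.0], "dr": [0, 0, -0.5], "fingers": 1}
    - {"delta_pos": [-0.87, -0.07, 0.0], "dr": [0, 0, -0.5], "fingers": 1}

```text
time: 19.98
tool_pos: [0.4946, -0.0895, 0.0937]
tool_rot: [3.141, -0.003, -2.908]
contact_force: [-9.2, -3.9, 6.8]
opening: 0.0001
grip_force: 4.9
```

Call:
step_arm:
  increments:
    - {"delta_pos": [-0.05, -0.11, 0.0], "dr": [0, 0, -0.8], "fingers": 1}
    - {"delta_pos": [-0.09, -0.23, 0.0], "dr": [0, 0, -1.6], "fingers": 1}
    - {"delta_pos": [-0.14, -0.34, 0.0], "dr": [0, 0, -2.5], "fingers": 1}
    - {"delta_pos": [-0.19, -0.46, 0.0], "dr": [0, 0, -3.3], "fingers": 1}
    - {"delta_pos": [-0.19, -0.46, 0.0], "dr": [0, 0, -3.3], "fingers": 1}

```text
time: 20.6
tool_pos: [0.4975, -0.0939, 0.0937]
tool_rot: [3.141, -0.003, -2.851]
contact_force: [-6.3, -4.1, 4.0]
opening: 0.0001
grip_force: 3.6
```

Call:
step_arm:
  increments:
    - {"delta_pos": [1.15, 0.0, 0.0], "dr": [0, 0, 0.0], "fingers": 1}
    - {"delta_pos": [1.35, 0.0, -1.8], "dr": [0, 0, 0.0], "fingers": 1}
    - {"delta_pos": [-0.55, 0.0, -1.8], "dr": [0, 0, 0.0], "fingers": 1}
    - {"delta_pos": [-2.25, 1.5, -1.8], "dr": [0, 0, 0.0], "fingers": 1}
    - {"delta_pos": [-2.25, 1.5, -0.8], "dr": [0, 0, 0.0], "fingers": 1}

```text
time: 21.22
tool_pos: [0.5168, -0.0719, 0.1019]
tool_rot: [-3.141, 0.002, -2.85]
contact_force: [0.0, -0.3, 0.8]
opening: 0.0001
grip_force: 0.0
```

Call:
step_arm:
  increments:
    - {"delta_pos": [0, 0, 0.3], "dr": [0, 0, 0.0], "fingers": 1}
    - {"delta_pos": [0, 0, 0.38], "dr": [0, 0, 0.0], "fingers": 1}
    - {"delta_pos": [0, 0, 0.43], "dr": [0, 0, 0.0], "fingers": 1}
    - {"delta_pos": [0, 0, 0.48], "dr": [0, 0, 0.0], "fingers": 1}
    - {"delta_pos": [0, 0, 0.48], "dr": [0, 0, 0.0], "fingers": 1}

```text
time: 21.85
tool_pos: [0.5156, -0.0733, 0.0977]
tool_rot: [-3.141, 0.0, -2.852]
contact_force: [-2.6, -0.2, 9.4]
opening: 0.0003
grip_force: 4.7
```

```bash
python3 -c "
from h import *
press(16.6,zp=.0972);st();print(slot(shot('scene','s11.png')));back(15.6);push(16.1,19.4)"
```

```text
[{"delta_pos": [1.15, 0.01, 0.0], "dr": [0, 0, 0.0], "fingers": 1}, {"delta_pos": [1.35, 0.01, -1.8], "dr": [0, 0, 0.0], "fingers": 1}, {"delta_pos": [-0.55, 0.0, -1.8], "dr": [0, 0, 0.0], "fingers": 1}, {"delta_pos": [-2.25, 1.5, -1.8], "dr": [0, 0, 0.0], "fingers": 1}, {"delta_pos": [-2.25, 1.5, -0.8], "dr": [0, 0, 0.0], "fingers": 1}]
[{"delta_pos": [-0.0, 0.0, 0.3], "dr": [0, 0, 0.0], "fingers": 1}, {"delta_pos": [-0.0, 0.0, 0.38], "dr": [0, 0, 0.0], "fingers": 1}, {"delta_pos": [-0.0, 0.0, 0.43], "dr": [0, 0, 0.0], "fingers": 1}, {"delta_pos": [-0.0, 0.0, 0.48], "dr": [0, 0, 0.0], "fingers": 1}, {"delta_pos": [-0.0, 0.0, 0.48], "dr": [0, 0, 0.0], "fingers": 1}]
21.85 [ 0.5156 -0.0733  0.0977] [-180.     0.  -163.4] F [-2.62 -0.24  9.38] M [0.09 0.59 0.04] op 0.0003 cmd [ 5.1570e-01 -7.3000e-02  9.7200e-02  1.9662e+02]
15.387528585106379
[{"delta_pos": [0.0, 0.0, -1.48], "dr": [0, 0, -0.0], "fingers": 1}, {"delta_pos": [1.72, 0.14, -1.48], "dr": [0, 0, 1.0], "fingers": 1}, {"delta_pos": [3.95, -1.32, -1.48], "dr": [0, 0, 1.0], "fingers": 1}, {"delta_pos": [3.95, -1.32, 0.32], "dr": [0, 0, 1.0], "fingers": 1}, {"delta_pos": [3.15, -1.34, 0.32], "dr": [0, 0, 1.0], "fingers": 1}]
[{"delta_pos": [-0.03, -0.08, 0.0], "dr": [0, 0, -0.5], "fingers": 1}, {"delta_pos": [-0.03, -0.08, 0.0], "dr": [0, 0, -0.5], "fingers": 1}, {"delta_pos": [-0.53, -0.07, 0.0], "dr": [0, 0, -0.5], "fingers": 1}, {"delta_pos": [-0.73, -0.07, 0.0], "dr": [0, 0, -0.5], "fingers": 1}, {"delta_pos": [-0.88, -0.07, 0.0], "dr": [0, 0, -0.5], "fingers": 1}]
[{"delta_pos": [-0.04, -0.12, 0.0], "dr": [0, 0, -0.8], "fingers": 1}, {"delta_pos": [-0.09, -0.23, 0.0], "dr": [0, 0, -1.6], "fingers": 1}, {"delta_pos": [-0.13, -0.34, 0.0], "dr": [0, 0, -2.5], "fingers": 1}, {"delta_pos": [-0.18, -0.46, 0.0], "dr": [0, 0, -3.3], "fingers": 1}, {"delta_pos": [-0.18, -0.46, 0.0], "dr": [0, 0, -3.3], "fingers": 1}]
```

At 15.4° the plate sinks: z is 97.7 with only 9.4 N. I'll ease it down.

Call:
step_arm:
  increments:
    - {"delta_pos": [0, 0, 0.03], "dr": [0, 0, 0.0], "fingers": 1}
    - {"delta_pos": [0, 0, 0.06], "dr": [0, 0, 0.0], "fingers": 1}
    - {"delta_pos": [0, 0, 0.08], "dr": [0, 0, 0.0], "fingers": 1}
    - {"delta_pos": [0, 0, 0.08], "dr": [0, 0, 0.0], "fingers": 1}
    - {"delta_pos": [0, 0, 0.08], "dr": [0, 0, 0.0], "fingers": 1}

```text
time: 22.52
tool_pos: [0.5156, -0.0733, 0.0971]
tool_rot: [-3.141, 0.0, -2.852]
contact_force: [-3.3, 0.5, 11.4]
opening: 0.0005
grip_force: 5.4
```

Still sliding at about 11 N, so I'll continue.

Call:
step_arm:
  increments:
    - {"delta_pos": [0, 0, 0.05], "dr": [0, 0, 0.0], "fingers": 1}
    - {"delta_pos": [0, 0, 0.1], "dr": [0, 0, 0.0], "fingers": 1}
    - {"delta_pos": [0, 0, 0.15], "dr": [0, 0, 0.0], "fingers": 1}
    - {"delta_pos": [0, 0, 0.15], "dr": [0, 0, 0.0], "fingers": 1}
    - {"delta_pos": [0, 0, 0.15], "dr": [0, 0, 0.0], "fingers": 1}

```text
time: 23.15
tool_pos: [0.5156, -0.0733, 0.0956]
tool_rot: [-3.141, 0.0, -2.852]
contact_force: [-3.2, -0.3, 11.6]
opening: 0.0005
grip_force: 5.3
```

Call:
step_arm:
  increments:
    - {"delta_pos": [0, 0, 0.08], "dr": [0, 0, 0.0], "fingers": 1}
    - {"delta_pos": [0, 0, 0.16], "dr": [0, 0, 0.0], "fingers": 1}
    - {"delta_pos": [0, 0, 0.24], "dr": [0, 0, 0.0], "fingers": 1}
    - {"delta_pos": [0, 0, 0.3], "dr": [0, 0, 0.0], "fingers": 1}
    - {"delta_pos": [0, 0, 0.3], "dr": [0, 0, 0.0], "fingers": 1}

```text
time: 23.78
tool_pos: [0.5156, -0.0734, 0.0926]
tool_rot: [-3.141, 0.0, -2.852]
contact_force: [-3.1, -0.1, 9.7]
opening: 0.0004
grip_force: 5.2
```

Call:
step_arm:
  increments:
    - {"delta_pos": [0, 0, 0.04], "dr": [0, 0, 0.0], "fingers": 1}
    - {"delta_pos": [0, 0, 0.06], "dr": [0, 0, 0.0], "fingers": 1}
    - {"delta_pos": [0, 0, 0.08], "dr": [0, 0, 0.0], "fingers": 1}
    - {"delta_pos": [0, 0, 0.1], "dr": [0, 0, 0.0], "fingers": 1}
    - {"delta_pos": [0, 0, 0.1], "dr": [0, 0, 0.0], "fingers": 1}

```text
time: 24.4
tool_pos: [0.5157, -0.0736, 0.0921]
tool_rot: [-3.14, 0.001, -2.852]
contact_force: [-5.0, -0.9, 14.9]
opening: 0.0
grip_force: 7.4
```

Home: z is 92.1 mm and the force rose to 15 N, so it is stopped by the sole. Next I'll lift clear and check.

Call:
step_arm:
  increments:
    - {"delta_pos": [0, 0, -0.3], "dr": [0, 0, 0.0], "fingers": 1}
    - {"delta_pos": [0, 0, -2], "dr": [0, 0, 0.0], "fingers": 1}
    - {"delta_pos": [0, 0, -5], "dr": [0, 0, 0.0], "fingers": 1}
    - {"delta_pos": [3, 0, -8], "dr": [0, 0, 0.0], "fingers": 1}
    - {"delta_pos": [6, 0, -10], "dr": [0, 0, 0.0], "fingers": 1}

```text
time: 25.02
tool_pos: [0.4578, -0.0903, 0.1914]
tool_rot: [-3.141, 0.0, -2.852]
contact_force: [0.0, -0.6, 0.9]
opening: 0.0005
grip_force: 0.0
```

```bash
python3 -c "
from h import *
b=shot('scene','s12.png');print(slot(b,z=.092));st()
cv2.imwrite('pics/c6.png',cv2.resize(b[185:300,215:350],None,fx=5,fy=5,interpolation=2)[:,:,::-1])"
```

```text
16.35797168340722
25.07 [ 0.4555 -0.0909  0.1932] [-179.9    0.  -163.4] F [0.18 0.09 1.49] M [ 0.05  0.07 -0.  ] op 0.0007 cmd [ 5.0100e-01 -9.7100e-02  9.4000e-02  1.9942e+02]
```

View pics/c6.png

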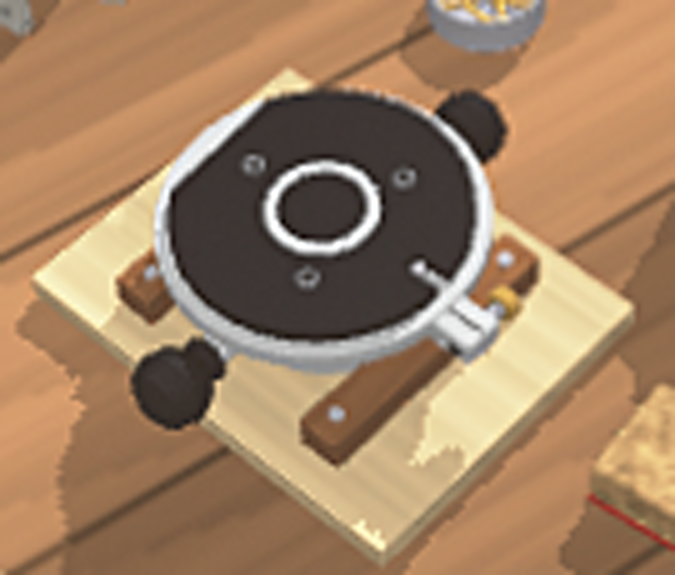

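The plate lies flat on the sole with the dowel visible in the slot near (420,268), facing the lug, and the arm is clear.

```bash
python3 -c "
from h import *
print(robot.hand_in())"
```

```text
the job is handed in; nothing more can be done
None
```

I handed the job in at about 25 s with the sub-base pressed home: the last press stopped on the sole at 15 N, the final picture shows the dowel in the slot facing the lug, and the arm is clear. Some press tests before that put up to about 13.6 N on the plate while it sat on the dowel, and the highest push reading was about 20 N on one edge push that jammed; the hand-in gave no verdict.

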